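# Press the push nuts home on three roller units and rack them

## Robot

A 7-joint arm with a two-finger parallel gripper is mounted at the origin on the work surface; the furniture and walls round the work are solid. World frame = base frame: x ahead of the robot, y to its left, z up, the work surface at z = 0. Lengths are in m, angles in rad, forces in N, time in s.
With the tool pointing down it reaches from about 0.425 to 0.875 m from the base axis. Payload 8.4 kg.
Tool frame: the origin (TCP) lies on the front face of the gripper's body, between the roots of the fingers; the fingertips stand 73 mm ahead of it and the grasp point (between the pads) lies 54 mm ahead of it (r.tcp_to_grasp is the distance from the TCP to the grasp point, in m); z points along the fingers, x is the direction in which the jaws open and shut, and the axes are right-handed (so a half turn about z gives the same grasp; the last joint's range is limited). The gripper opens to 85 mm and grips with 20 to 120 N. Pads are 22 mm wide; open, the fingers measure 114 mm over their backs; the gripper's body (76 mm by 85 mm) begins 54 mm behind the grasp point. The pads swing forward as they close: fully open they stand 13 mm farther back than shut.
Start: joints at [-0.099, 0.333, 0.04, 1.465, -0.013, 1.343, -0.059], TCP at [0.65, -0, 0.304] pointing down, gripper open.
Joint ranges: [-2.58, 2.58], [-0.38, 2.09], [-1.3, 1.39], [0.25, 2.4], [-1.5, 4.64], [0.08, 2.09], [-2.65, 2.65]. Speed limits (rad/s): [2.22, 2.22, 2.79, 2.79, 3.14, 3.14, 3.14].

## Interface

Orientations are given as [roll, pitch, yaw] about the fixed x, y, z axes, in that order (R = Rz(yaw) Ry(pitch) Rx(roll)).
In Python, from rig import r, capture, camera_params, finder gives the robot as it stands.
- The arm moves only by the tool send_rows, never from a script. Its arguments are lists of equal length, an entry for each row: "hand": the finger opening in cm, from 0 to 8.54; "xyz": the shift along the tool's x, y, z in cm, a list of three; "twist": the turn, a rotation vector about the tool's x, y, z in rad, a list of three. A call has exactly 5 rows; each row is the pose to reach, as a shift and turn from the pose measured when the call began, along the tool's axes at that moment; what a row does not reach only later rows make up. A row lasts 1/8 s, in which the tool goes at most 62.5 mm and 10.7 degrees, less where a joint would pass 70% of its speed; a pose out of reach is approached as far as the arm can. A call with a gripper value outside its range is refused whole. The fingers move at their own pace and stop on an object; "newtons" is the grip in N (left out, the last holds). Time passes only in rows, so rows that repeat a pose let the fingers close, or fill a call up. It gives the time, the measured TCP pose, the force and the opening at its end, in the units of the state.
- r.state(): the state, without advancing time (a new reading comes with each control period).
- capture(name): name is "scene" or "side" or "wrist"; returns the picture (400x640x3 uint8, blue, green, red); there is no depth.
- camera_params(name): a dict with "vfov" (degrees; the focal length in pixels is half the picture's height over the tangent of half this angle, whatever the lens; pixels are square), "cx", "cy" (the principal point, pixels), "world_to_cam" (4x4, takes a point from world to camera coordinates). Camera axes: x right, y down, z forward; pixel columns grow to the right and rows downward; lengths in m; the calibration is good to about 2 mm. A picture is of the moment at which its call begins: read the wrist's pose just before it. camera_params takes no time and is no camera call; for the wrist camera it gives the pose at the moment of the call.
- r.hand_in(): hands the job in, once; it reports no verdict.
Trained networks look in the newest picture that a camera, given by its name, has taken for a name from the list of things; names that differ only in an ending like _2 or _b are one class to them, and where a whole thing is asked for, a point or a joint stands for the part that bears it (a point fixed in the world has none). Each returns a list of dicts, best first, with "p" (0 to 1); they miss things now and then, are a little off and sometimes report something else, mostly with a low value. They report only what shows in the picture. A call takes as long as a camera call.
- finder.spot_in(query, camera): "extent" ([left, top, right, bottom] in pixels, round what is visible of it).
The state is a dict: "time_s": time; "joints": joint angles; "qvel": joint speeds; "tau": joint torques, N m; "eef_pos": TCP position; "orientation": TCP orientation; "force": force on the tool from outside, world axes, zero at the start; "wrist_torque": the same for the moment, N m; "grip_width": opening from 0.0 (shut) to 1.0 (fully open).
Only numpy, scipy, OpenCV 4.12 (cv2) and the standard library are available. Lean on these libraries where they do the work, as an engineer would, in place of code of your own. Each camera call takes 0.05 s, during which the arm holds its last target.

## Task

Three roller units still have their green push nuts only started on the shafts: press each nut straight down until it sits tight on its roller, and stand the three units side by side in the empty stalls of the plywood rack, one in each, upright, in the middle of the stall and square to it like the finished one. Leave the other things on the bench where they are.

Things in the scene. Friction and masses are not known exactly. Their poses are not given: they have to be found in the camera images.
- roller_1: Loose roller unit, 0.45 kg: square steel foot 52 x 52 x 12 mm; black roller, 44 mm diameter, from 14 to 46 mm above the underside (pick it up by this; it does not turn); upright shaft, 12 mm diameter, with a green push nut on top. 85 mm tall at the start at most, 73 mm finished. Origin: centre of the foot's underside; z up the shaft, x and y along the foot's sides.
- roller_2: Second roller unit, the same as roller_1.
- roller_3: Third roller unit, the same as roller_1.
- nut_1 (a joint): Push nut on roller_1: green domed cap, 30 mm diameter, 27 mm tall, flat top 23 mm wide. Value: how far (m) it has been pushed down the shaft: starts at 0 to 0.004, its rim 8 to 12 mm above the roller; 0.012 is fully home, rim on the roller. Its teeth grip the shaft: it takes 10 to 13 N straight down to move it, then a firm stop; it stays where it is left, and the grip bears the unit's weight.
- nut_2 (a joint): Push nut on roller_2, the same as nut_1.
- nut_3 (a joint): Push nut on roller_3, the same as nut_1.
- nut_1_top (a point): Centre of the flat top of the push nut on roller_1 (27 mm above its rim; 73 mm above the foot's underside when home).
- nut_2_top (a point): Centre of the flat top of the push nut on roller_2 (27 mm above its rim; 73 mm above the foot's underside when home).
- nut_3_top (a point): Centre of the flat top of the push nut on roller_3 (27 mm above its rim; 73 mm above the foot's underside when home).
- rack: Fixed plywood rack: board 80 mm deep (x), 324 mm wide (y), floor 10 mm above the table; fence 22 mm tall along the far side, inner face 31 mm from the row's centre line; ribs 12 mm thick, 7 mm above the floor, part four stalls 66 mm wide, 78 mm apart. A finished unit is fixed in the +y stall. Origin: centre of the board's underside; x towards the fence, y along the row.
- stall_a (a point): Centre of the floor of the empty stall next to the finished unit, 10 mm above the table.
- stall_b (a point): Centre of the floor of the second empty stall, 78 mm from stall_a.
- stall_c (a point): Centre of the floor of the third empty stall, at the -y end of the rack.
- magnet_block: Blue magnet block, 35 x 51 x 30 mm tall, a bystander close beside roller_1. Origin: centre of its underside.
- bracket: Dark drilled angle bracket, 45 x 40 x 40 mm tall, a bystander close beside roller_2. Origin: centre of its underside.
- tube_offcut: Dark square-tube offcut lying down, 40 x 85 x 40 mm tall, length along its y, a bystander close beside roller_3. Origin: centre of its underside.
- nut_m16: Small bright hexagon nut, 24 x 27 x 13 mm tall, a bystander. Origin: centre of its underside.
- bolt_m12: Bright bolt lying down, 22 x 68 x 19 mm, length along its y, a bystander. Origin: centre of its underside.
- paint_marker: Yellow paint marker lying down, 16 x 131 x 18 mm, length along its y, a bystander. Origin: centre of its underside.
- nut_m24: Big dark hexagon nut, 35 x 39 x 19 mm tall, a bystander. Origin: centre of its underside.

How it is judged:
At the end, for the whole second after the job is handed in: Each push nut is home on its roller (at most 1.5 mm short); one unit stands on the floor (3 mm) of each of the three stalls, within 10 mm of its centre, upright (3 deg), sides square to the rack (10 deg); all at rest (value of joint each of nut_1, nut_2, nut_3 above 0.0105 m and (horizontal distance between roller_1 and stall_a below 0.01 m or horizontal distance between roller_1 and stall_b below 0.01 m or horizontal distance between roller_1 and stall_c below 0.01 m) and z of roller_1 in the frame of rack between 0.007 and 0.013 m and angle between each of roller_1, roller_2, roller_3's own z axis and vertical below 0.05 rad and (angle between the x axis of roller_1 and the x axis of rack, either way round below 0.18 rad or angle between the x axis of roller_1 and the y axis of rack, either way round below 0.18 rad) and (horizontal distance between roller_2 and stall_a below 0.01 m or horizontal distance between roller_2 and stall_b below 0.01 m or horizontal distance between roller_2 and stall_c below 0.01 m) and z of roller_2 in the frame of rack between 0.007 and 0.013 m and (angle between the x axis of roller_2 and the x axis of rack, either way round below 0.18 rad or angle between the x axis of roller_2 and the y axis of rack, either way round below 0.18 rad) and (horizontal distance between roller_3 and stall_a below 0.01 m or horizontal distance between roller_3 and stall_b below 0.01 m or horizontal distance between roller_3 and stall_c below 0.01 m) and z of roller_3 in the frame of rack between 0.007 and 0.013 m and (angle between the x axis of roller_3 and the x axis of rack, either way round below 0.18 rad or angle between the x axis of roller_3 and the y axis of rack, either way round below 0.18 rad) and linear speed of each of roller_1, roller_2, roller_3 below 0.01 m/s); the robot touches nothing.
It fails at once if one of the bystanders (magnet block, bracket, tube offcut, nuts, bolt, marker) is moved more than 20 mm (distance of any of magnet_block, bracket, tube_offcut, nut_m16, bolt_m12, paint_marker, nut_m24 from where it was at the start of the episode above 0.02 m).
It fails at once if a roller unit is tipped over (angle between any of roller_1, roller_2, roller_3's own z axis and vertical above 0.7 rad).
It also fails if it takes over 72 s, if anything falls off the work surface, if the arm or the gripper's body presses on something with over 40 N, if the wrist force passes 120 N, or if a joint passes its speed limit or range.

## Working session

There is one attempt and no reset: what is moved stays moved. The work goes in short steps, Python scripts to look and compute and a tool call to move; the robot and the scene stay as the last step left them, time stands still between calls to the robot, and variables do not carry over. Pictures are saved under pics/ and viewed, and the job is handed in when it is done.

Besides the shell and the picture viewer there is one more tool, called after "Emit:" as a command line: name --argument value ..., lists and objects as JSON in quotes. send_rows: Moves the arm, as the interface text tells. Its arguments: {"type":"object","properties":{"hand":{"type":"array","items":{"type":"number"}},"xyz":{"type":"array","items":{"type":"array","items":{"type":"number"}}},"twist":{"type":"array","items":{"type":"array","items":{"type":"number"}}},"newtons":{"type":"number"}},"required":["hand","xyz","twist"]}

```bash
ls; mkdir -p pics; cat > h.py <<'E'
import numpy as np, cv2
from rig import r, capture, camera_params, finder
def K(n):
    p=camera_params(n); f=200/np.tan(np.radians(p['vfov'])/2); return p,f
def ray(n,u,v,p=None):
    p=p or camera_params(n); f=200/np.tan(np.radians(p['vfov'])/2)
    T=np.array(p['world_to_cam']); R=T[:3,:3]; c=-R.T@T[:3,3]
    d=R.T@np.array([(u-p['cx'])/f,(v-p['cy'])/f,1]); return c,d
def onz(n,u,v,z,p=None):
    c,d=ray(n,u,v,p); return c+d*(z-c[2])/d[2]
def proj(n,X,p=None):
    p=p or camera_params(n); f=200/np.tan(np.radians(p['vfov'])/2)
    T=np.array(p['world_to_cam']); q=T[:3,:3]@np.array(X)+T[:3,3]; return np.array([p['cx']+f*q[0]/q[2],p['cy']+f*q[1]/q[2]])
E
python3 - <<'E'
from h import *
s=r.state();print(s)
for n in ["scene","side","wrist"]:
    im=capture(n); cv2.imwrite(f"pics/{n}0.png",im); p=camera_params(n); T=np.array(p['world_to_cam']); print(n,p['vfov'],p['cx'],p['cy'],-T[:3,:3].T@T[:3,3],T[:3,:3].round(3).tolist())
print(r.tcp_to_grasp, r.state()['time_s'])
E
```

```text
pics
{'time_s': 0.0, 'joints': array([-0.09921181,  0.33388091,  0.03991886,  1.46629087, -0.01341224,
        1.34330896, -0.05848207]), 'qvel': array([-0.00033236,  0.0008293 ,  0.00017619,  0.00035521, -0.00040493,
       -0.00071333,  0.00102154]), 'tau': array([ 4.63630895e-04, -6.58554840e+01,  1.36586554e+00, -4.05554795e+01,
        1.68904377e-02,  1.27170872e-02, -1.99809978e-05]), 'eef_pos': array([ 6.49649733e-01, -3.73409253e-05,  3.03031593e-01]), 'orientation': array([ 3.14148087e+00,  1.61769822e-03, -3.31816294e-05]), 'force': array([0.1199649, 0.2280357, 0.351373 ]), 'wrist_torque': array([-0.06024214,  0.00891121, -0.01018456]), 'grip_width': 1.0009513904642116}
scene 43.153689214590514 325.4984373002313 196.71302564743368 [-0.26276197  1.05790138  0.91796555] [[-0.782, -0.624, 0.005], [-0.347, 0.428, -0.834], [0.518, -0.654, -0.552]]
side 43.84772081167344 314.47693931814075 201.24674655238536 [ 0.45430277 -1.28159788  0.92772152] [[0.998, -0.058, -0.02], [-0.048, -0.537, -0.842], [0.038, 0.842, -0.539]]
wrist 67.11871113733156 316.3147863328083 200.0518375755295 [0.64990658 0.06880623 0.37293371] [[1.0, 0.001, -0.001], [0.001, -0.963, 0.27], [-0.001, -0.27, -0.963]]
0.0539 0.15
```

View pics/scene0.png

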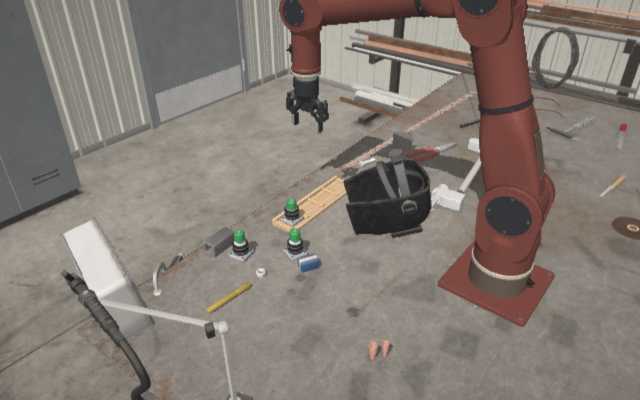

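View pics/side0.png

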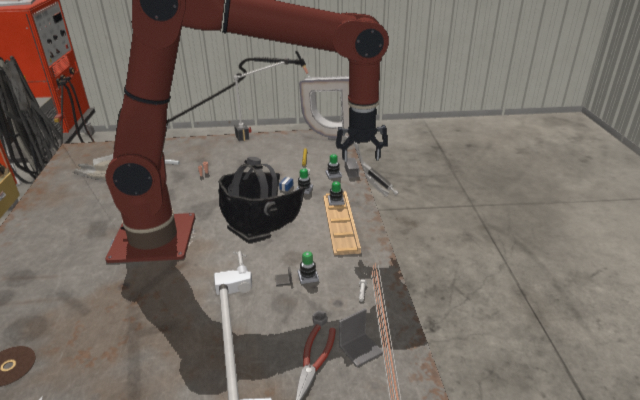

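View pics/wrist0.png

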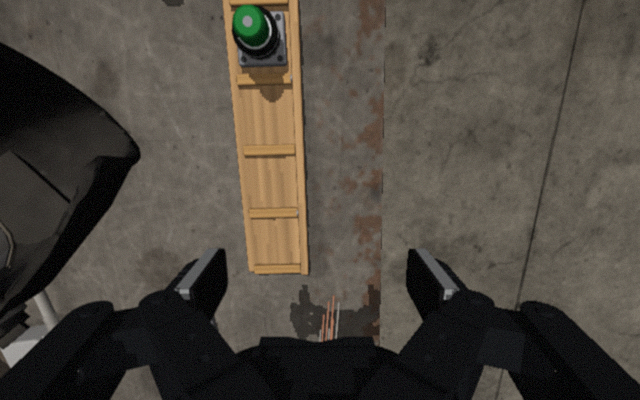

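```bash
python3 - <<'E'
from h import *
for n in ["scene","side","wrist"]:
    for q in ["roller_1","nut_1","rack"]:
        print(n,q,[(round(d['p'],2),np.round(d['extent'],1).tolist()) for d in finder.spot_in(q,n) if d['p']>.2])
E
```

```text
scene roller_1 [(0.77, [230.0, 228.7, 253.4, 262.9]), (0.72, [284.0, 230.2, 308.6, 262.3])]
scene nut_1 [(0.64, [297.2, 251.6, 321.2, 273.4]), (0.53, [290.6, 227.4, 301.8, 242.4]), (0.23, [271.0, 173.5, 346.7, 229.7])]
scene rack [(0.97, [276.4, 175.4, 344.0, 234.0])]
side roller_1 [(0.96, [297.1, 250.9, 315.7, 284.9]), (0.75, [294.7, 168.6, 312.1, 193.0]), (0.6, [326.5, 153.8, 343.3, 178.0])]
side nut_1 [(0.53, [297.5, 166.6, 310.5, 176.9]), (0.5, [302.3, 250.8, 313.3, 263.7]), (0.48, [329.6, 157.2, 338.1, 162.3])]
side rack [(0.72, [323.8, 181.8, 358.2, 254.2])]
wrist roller_1 []
wrist nut_1 []
wrist rack [(0.82, [221.8, 0.4, 305.6, 275.6])]
```

```bash
python3 - <<'E'
from h import *
for n,pts in dict(side=[(307,254),(304,170),(333,157),(336,183)],scene=[(294,234),(239,236),(291,202)]).items():
    for u,v in pts: print(n,u,v,onz(n,u,v,.08).round(3))
for n,pts in dict(side=[(347,252),(338,208),(361,291),(284,277),(286,184),(350,160),(248,235),(300,190),(220,205),(305,157)],scene=[(308,264),(220,240),(260,272),(230,297),(350,233),(410,233),(430,205)]).items():
    for u,v in pts: print(n,u,v,onz(n,u,v,.01).round(3))
p=camera_params('wrist')
print("rack corners")
for u,v in [(249,270),(309,270),(301,75),(237,75),(244,151),(247,213),(304,263)]: print(u,v,onz('wrist',u,v,.012).round(4))
E
python3 - <<'E'
import cv2
a=cv2.imread('pics/side0.png');cv2.imwrite('pics/sc.png',cv2.resize(a[130:310,200:420],None,fx=3.5,fy=3.3,interpolation=cv2.INTER_CUBIC))
a=cv2.imread('pics/scene0.png');cv2.imwrite('pics/scc.png',cv2.resize(a[150:320,200:450],None,fx=3.2,fy=3.2,interpolation=cv2.INTER_CUBIC))
E
```

```text
side 307 254 [ 0.478 -0.221  0.08 ]
side 304 170 [0.488 0.249 0.08 ]
side 333 157 [0.599 0.337 0.08 ]
side 336 183 [0.592 0.149 0.08 ]
scene 294 234 [0.476 0.261 0.08 ]
scene 239 236 [0.585 0.36  0.08 ]
scene 291 202 [0.586 0.151 0.08 ]
side 347 252 [ 0.598 -0.134  0.01 ]
side 338 208 [0.594 0.103 0.01 ]
side 361 291 [ 0.616 -0.303  0.01 ]
side 284 277 [ 0.412 -0.23   0.01 ]
side 286 184 [0.422 0.277 0.01 ]
side 350 160 [0.675 0.439 0.01 ]
side 248 235 [ 0.301 -0.024  0.01 ]
side 300 190 [0.471 0.23  0.01 ]
side 220 205 [0.196 0.157 0.01 ]
side 305 157 [0.499 0.482 0.01 ]
scene 308 264 [0.42 0.27 0.01]
scene 220 240 [0.685 0.349 0.01 ]
scene 260 272 [0.499 0.374 0.01 ]
scene 230 297 [0.492 0.487 0.01 ]
scene 350 233 [0.413 0.087 0.01 ]
scene 410 233 [ 0.276 -0.024  0.01 ]
scene 430 205 [ 0.302 -0.191  0.01 ]
rack corners
249 270 [ 0.5605 -0.1297  0.012 ]
309 270 [ 0.6405 -0.1296  0.012 ]
301 75 [0.6329 0.1122 0.012 ]
237 75 [0.5615 0.1121 0.012 ]
244 151 [0.5639 0.0279 0.012 ]
247 213 [ 0.5627 -0.0498  0.012 ]
304 263 [ 0.6339 -0.1193  0.012 ]
```

View pics/sc.png

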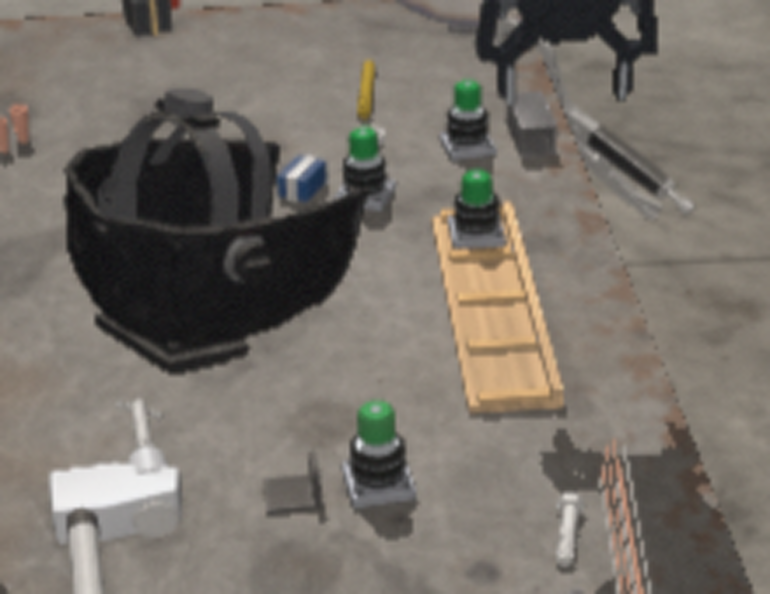

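View pics/scc.png

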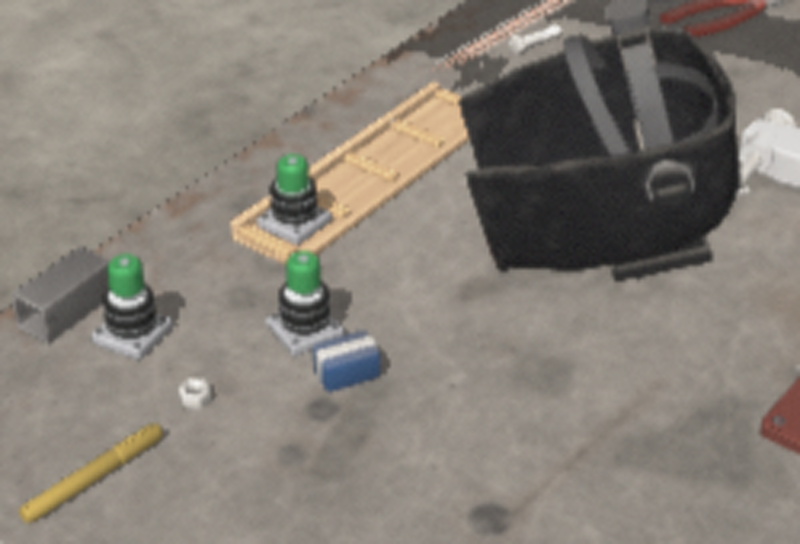

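```bash
python3 - <<'E'
from h import *
def tri(a,b):
    A=[];B=[]
    for n,u,v in (a,b):
        c,d=ray(n,u,v); d/=np.linalg.norm(d); P=np.eye(3)-np.outer(d,d); A.append(P);B.append(P@c)
    A=sum(A);return np.linalg.solve(A,sum(B)),
# helmet tip
print(tri(('wrist',138,155),('side',303,189)))
print(tri(('scene',346,176),('side',303,189)))
print(tri(('scene',394,150),('side',254,160)))  # top knob
E
```

```text
(array([0.48842184, 0.03963165, 0.12146305]),)
(array([0.48104872, 0.01721175, 0.14462453]),)
(array([ 0.34386523, -0.01131203,  0.26612394]),)
```

Emit:
send_rows --hand '[8.5,8.5,8.5,8.5,8.5]' --xyz '[[-3,5.4,0],[-6.4,10.8,0],[-9.6,16.2,0],[-12.8,21.6,0],[-16,27,0]]' --twist '[[0,0,0],[0,0,0],[0,0,0],[0,0,0],[0,0,0]]'

```text
time_s: 1.23
eef_pos: [0.4898, -0.2698, 0.3043]
orientation: [3.141, -0.001, 0.0]
force: [1.2, -0.1, 0.3]
grip_width: 0.994
```

```bash
python3 - <<'E'
from h import *
p=camera_params('wrist'); im=capture('wrist'); cv2.imwrite('pics/w1.png',im); 
import pickle; pickle.dump(p,open('p1.pkl','wb'))
for q in ["roller_2","nut_2_top","bracket"]:
    print(q,[(round(d['p'],2),np.round(d['extent'],1).tolist()) for d in finder.spot_in(q,'wrist') if d['p']>.2])
cv2.imwrite('pics/w1c.png',cv2.resize(im[20:240,190:430],None,fx=2.5,fy=2.5))
E
```

```text
roller_2 [(0.56, [282.8, 110.8, 328.1, 156.8])]
nut_2_top [(0.84, [288.4, 121.4, 321.0, 153.6])]
bracket [(0.84, [226.8, 123.7, 269.2, 159.7]), (0.56, [377.4, 1.2, 461.6, 53.0])]
```

View pics/w1.png

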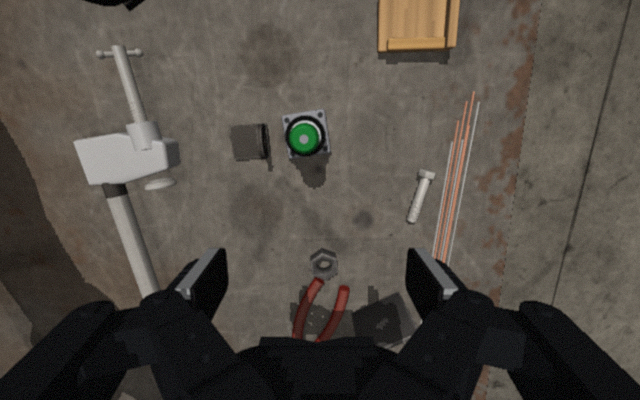

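View pics/w1c.png

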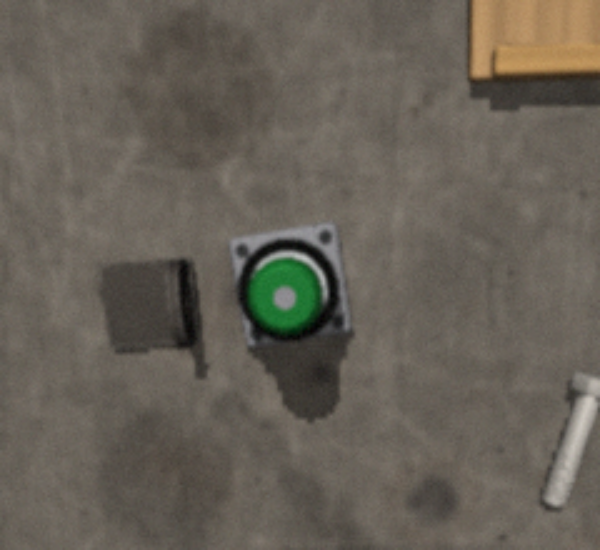

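```bash
cat >> h.py <<'E'
def foot(corners,p,z=.012):
    P=np.array([onz('wrist',u,v,z,p)[:2] for u,v in corners]); c=P.mean(0)
    a=[]
    for i in range(4):
        d=P[(i+1)%4]-P[i]; a.append(np.degrees(np.arctan2(d[1],d[0]))%90)
    L=[np.linalg.norm(P[(i+1)%4]-P[i]).round(4) for i in range(4)]
    return c.round(4),np.round(a,1),L
E
python3 - <<'E'
from h import *
import pickle; p=pickle.load(open('p1.pkl','rb'))
im=cv2.imread('pics/w1.png')
cc=[(231,240),(335,222),(351,333),(247,348)]
print(foot([(a/2.5+190,b/2.5+20) for a,b in cc],p))
hsv=cv2.cvtColor(im,cv2.COLOR_BGR2HSV); m=cv2.inRange(hsv,(45,100,60),(75,255,255)); ys,xs=np.nonzero(m); print(xs.mean(),ys.mean(),xs.min(),xs.max(),ys.min(),ys.max())
print(onz('wrist',285/2.5+190,297/2.5+20,.083,p), onz('wrist',(xs.min()+xs.max())/2,(ys.min()+ys.max())/2,.075,p))
E
```

```text
(array([ 0.4785, -0.2229]), array([9.5, 9. , 8.2, 7.1]), [np.float64(0.0487), np.float64(0.0514), np.float64(0.0504), np.float64(0.0504)])
303.40070921985813 137.11524822695034 289 317 124 151
[ 0.47838831 -0.2224053   0.083     ] [ 0.47711416 -0.22175251  0.075     ]
```

Emit:
send_rows --hand '[0,0,0,0,0]' --xyz '[[-0.3,-1,1],[-0.6,-2,2],[-0.9,-3,4],[-1.18,-4,6],[-1.18,-4.73,8]]' --twist '[[0,0,0.18],[0,0,0.36],[0,0,0.54],[0,0,0.72],[0,0,0.9]]'

```text
time_s: 2.05
eef_pos: [0.4796, -0.2197, 0.2236]
orientation: [-3.141, -0.0, -0.906]
force: [0.9, 0.5, -0.3]
grip_width: -0.0
```

Emit:
send_rows --hand '[0,0,0,0,0]' --xyz '[[0,0,1],[0,0,2.5],[0,0,4],[0,0,4.5],[0,0,4.5]]' --twist '[[0,0,0.18],[0,0,0.36],[0,0,0.522],[0,0,0.522],[0,0,0.522]]'

```text
time_s: 2.68
eef_pos: [0.4801, -0.2189, 0.1786]
orientation: [-3.141, 0.001, -1.423]
force: [0.1, 0.2, -0.1]
grip_width: 0.001
```

```bash
python3 - <<'E'
from h import *
print(r.state())
cv2.imwrite('pics/w2.png',capture('wrist'))
E
```

```text
{'time_s': 2.675, 'joints': array([ 0.09988484,  0.19164211,  0.27131987,  1.92388893, -0.06050521,
        1.03349578, -1.0254453 ]), 'qvel': array([ 0.00731153, -0.01311444,  0.00533992, -0.01280347,  0.00288668,
        0.00462085, -0.00845505]), 'tau': array([-2.30274280e-01, -4.75600576e+01,  2.35390641e+00, -3.51951134e+01,
       -3.00651498e-02, -1.07769642e-01, -7.41082267e-02]), 'eef_pos': array([ 0.48006249, -0.21885516,  0.17855791]), 'orientation': array([-3.14095685e+00,  6.77014329e-04, -1.42290095e+00]), 'force': array([ 0.06703859,  0.19995363, -0.10756309]), 'wrist_torque': array([0.01266799, 0.01616296, 0.04911607]), 'grip_width': 0.0013713844890775985}
```

View pics/w2.png

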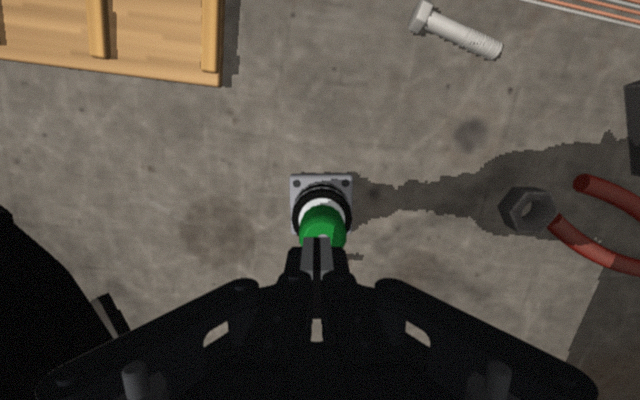

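Emit:
send_rows --hand '[0,0,0,0,0]' --xyz '[[0.33,0.26,0.5],[0.33,0.26,1],[0.33,0.26,1.5],[0.33,0.26,1.7],[0.33,0.26,1.7]]' --twist '[[0,0,0],[0,0,0],[0,0,0],[0,0,0],[0,0,0]]'

```text
time_s: 3.35
eef_pos: [0.478, -0.2227, 0.1618]
orientation: [-3.141, 0.001, -1.424]
force: [0.5, -0.4, -0.9]
grip_width: 0.002
```

Emit:
send_rows --hand '[0,0,0,0,0]' --xyz '[[0,0,0.3],[0,0,0.6],[0,0,0.9],[0,0,1.2],[0,0,1.3]]' --twist '[[0,0,0],[0,0,0],[0,0,0],[0,0,0],[0,0,0]]'

```text
time_s: 3.98
eef_pos: [0.4782, -0.2228, 0.1495]
orientation: [-3.14, 0.001, -1.424]
force: [-3.1, 1.8, 11.8]
grip_width: 0.004
```

Emit:
send_rows --hand '[0,0,0,0,0]' --xyz '[[0,0,0.1],[0,0,0.2],[0,0,0.3],[0,0,0.4],[0,0,0.4]]' --twist '[[0,0,0],[0,0,0],[0,0,0],[0,0,0],[0,0,0]]'

```text
time_s: 4.6
eef_pos: [0.4782, -0.2228, 0.1463]
orientation: [-3.14, 0.001, -1.424]
force: [-3.9, 1.5, 9.9]
grip_width: 0.002
```

Emit:
send_rows --hand '[0,0,0,0,0]' --xyz '[[0,0,0.1],[0,0,0.15],[0,0,0.2],[0,0,0.25],[0,0,0.25]]' --twist '[[0,0,0],[0,0,0],[0,0,0],[0,0,0],[0,0,0]]'

```text
time_s: 5.22
eef_pos: [0.4783, -0.223, 0.1456]
orientation: [-3.139, 0.001, -1.424]
force: [-8.7, 3.6, 23.2]
grip_width: -0.001
```

Emit:
send_rows --hand '[0,7,7,7,7]' --xyz '[[0,0,-2],[0,0,-2.5],[0,0,-2.5],[0,0,-1.5],[0,0,0.5]]' --twist '[[0,0,0],[0,0,0],[0,0,0],[0,0,0],[0,0,0]]'

```text
time_s: 5.85
eef_pos: [0.4784, -0.2229, 0.1396]
orientation: [-3.139, 0.001, -1.424]
force: [0.2, -0.8, -0.4]
grip_width: 0.813
```

Emit:
send_rows --hand '[7,7,7,3.5,3.5]' --xyz '[[0,0,2],[0,0,4],[0,0,5.2],[0,0,5.2],[0,0,5.2]]' --twist '[[0,0,0],[0,0,0],[0,0,0],[0,0,0],[0,0,0]]' --newtons 50

```text
time_s: 6.48
eef_pos: [0.4785, -0.2228, 0.0878]
orientation: [-3.139, 0.001, -1.424]
force: [0.5, -0.4, -5.9]
grip_width: 0.503
```

Emit:
send_rows --hand '[3.5,3.5,3.5,3.5,3.5]' --xyz '[[0,0,0],[0,0,0],[0,0,0],[0,0,-0.5],[0,0,-1.5]]' --twist '[[0,0,0],[0,0,0],[0,0,0],[0,0,0],[0,0,0]]'

```text
time_s: 7.1
eef_pos: [0.4783, -0.2228, 0.1031]
orientation: [-3.14, 0.001, -1.424]
force: [-0.9, -0.2, -5.0]
grip_width: 0.502
```

```bash
python3 - <<'E'
from h import *
cv2.imwrite('pics/w3.png',capture('wrist'))
a=capture('side')
cv2.imwrite('pics/s3.png',cv2.resize(a[130:310,200:420],None,fx=3.5,fy=3.3,interpolation=cv2.INTER_CUBIC))
E
```

```text
(no output)
```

View pics/w3.png

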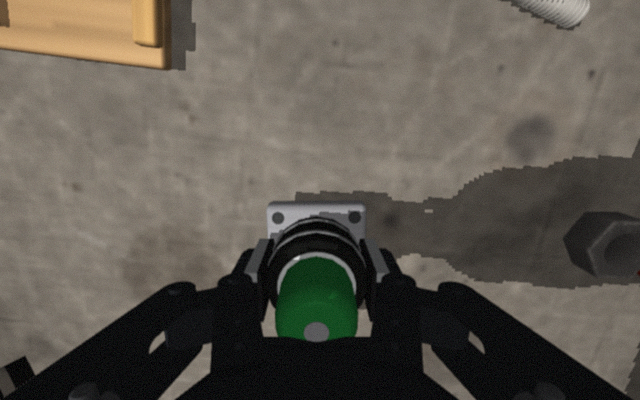

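View pics/s3.png

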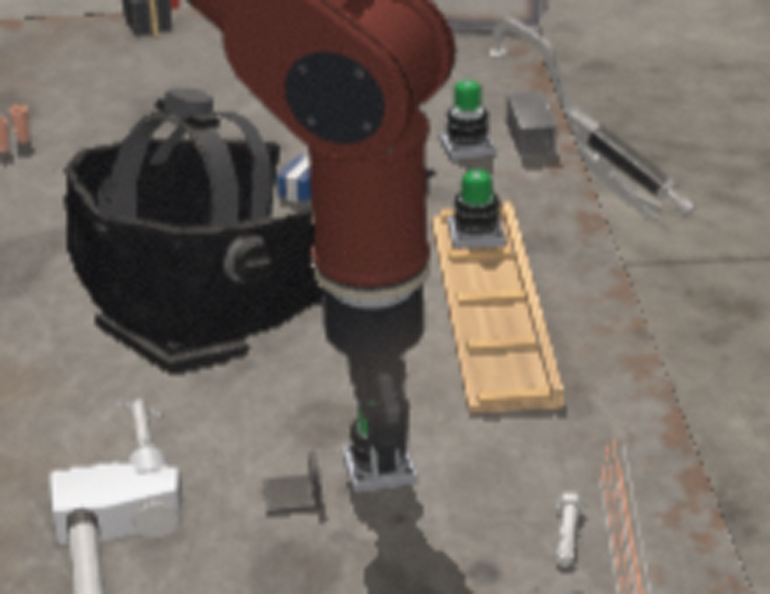

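Emit:
send_rows --hand '[3.5,3.5,3.5,3.5,3.5]' --xyz '[[0,0,-5],[-3,-1.5,-10],[-7.5,-3.7,-13.5],[-12.5,-6.2,-16.5],[-17.5,-8.7,-16.7]]' --twist '[[0,0,0],[0,0,0.03],[0,0,0.07],[0,0,0.11],[0,0,0.147]]'

```text
time_s: 7.82
eef_pos: [0.5404, -0.0362, 0.2749]
orientation: [-3.132, 0.001, -1.573]
force: [1.9, -0.7, -6.8]
grip_width: 0.497
```

Emit:
send_rows --hand '[3.5,3.5,3.5,3.5,3.5]' --xyz '[[0,0,0],[0,0,0],[0,0,0],[0,0,0],[0,0,0]]' --twist '[[0,0,0],[0,0,0],[0,0,0],[0,0,0],[0,0,0]]'

```text
time_s: 8.45
eef_pos: [0.5402, -0.0369, 0.2748]
orientation: [-3.132, 0.001, -1.574]
force: [-0.8, -0.3, -6.6]
grip_width: 0.498
```

```bash
python3 - <<'E'
from h import *
import pickle
p=camera_params('wrist'); im=capture('wrist'); cv2.imwrite('pics/w4.png',im); pickle.dump(p,open('p4.pkl','wb'))
print(r.state()['eef_pos'],r.state()['orientation'])
E
```

```text
[ 0.5402674  -0.03667538  0.27483706] [-3.13162582e+00  1.07414993e-03 -1.57408061e+00]
```

View pics/w4.png

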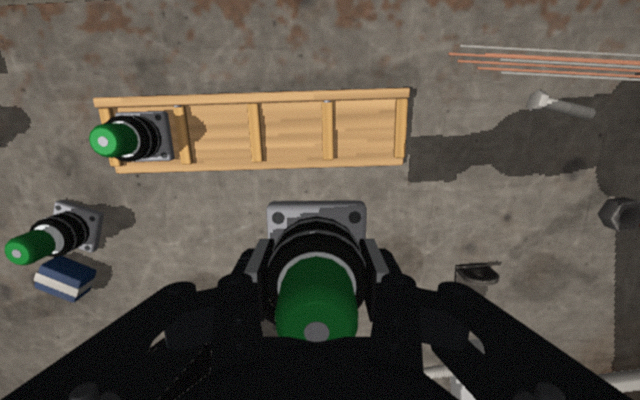

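```bash
python3 - <<'E'
import cv2
a=cv2.imread('pics/w4.png')
cv2.imwrite('pics/w4a.png',cv2.resize(a[80:185,85:255],None,fx=4.5,fy=4.5,interpolation=cv2.INTER_CUBIC))
cv2.imwrite('pics/w4b.png',cv2.resize(a[80:185,245:415],None,fx=4.5,fy=4.5,interpolation=cv2.INTER_CUBIC))
E
```

```text
(no output)
```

View pics/w4a.png

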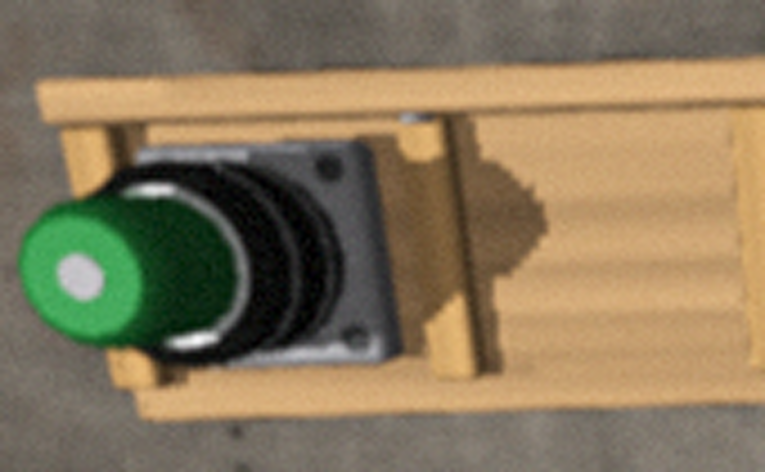

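View pics/w4b.png

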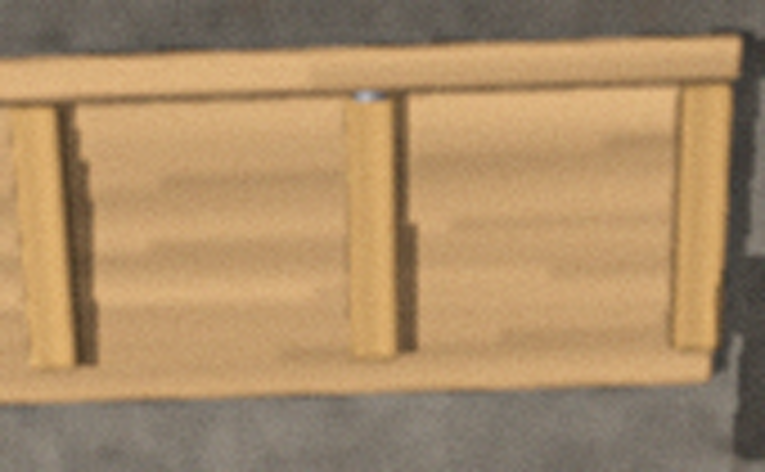

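```bash
cat > rackfit.py <<'E'
from h import *
import pickle
from scipy.optimize import least_squares
p=pickle.load(open('p4.pkl','rb'))
A=lambda x,y:(85+x/4.5,80+y/4.5); B=lambda x,y:(245+x/4.5,80+y/4.5)
def run(fz,xrow=0):
    obs=[]
    for q in [B(0,402),B(710,383),A(145,420),A(760,402)]: obs.append((q,.010,'x',-.040))
    for q in [B(0,58),B(742,36),A(40,82),A(765,60)]: obs.append((q,fz,'x',.040))
    for yy,e in [(0.006,[(10,105),(32,365)]),(-.006,[(55,105),(77,365)]),(-.072,[(347,100),(353,355)]),(-.084,[(393,97),(397,353)]),(-.150,[(683,85),(673,350)]),(-.162,[(732,83),(718,350)])]:
        for q in e: obs.append((B(*q),.017,'y',yy))
    for yy,e in [(.072,[(445,118),(480,375)]),(.084,[(432,375)])]:
        for q in e: obs.append((A(*q),.017,'y',yy))
    def f(t):
        c,s=np.cos(t[2]),np.sin(t[2]); R=np.array([[c,s],[-s,c]]); o=[]
        for q,z,ax,val in obs:
            w=R@(onz('wrist',*q,z,p)[:2]-t[:2]); o.append(w['xy'.index(ax)]-val)
        return np.array(o)*1000
    s=least_squares(f,[.6,.028,0]); return s.x, f(s.x).round(1)
for fz in (.022,.032): print(fz,*run(fz))
print(onz('wrist',*A(80,277),.083,p))
print([onz('wrist',*B(0,y),z,p)[0].round(4) for y,z in((58,.032),(103,.032),(58,.022),(103,.022))])
E
python3 rackfit.py
```

```text
0.022 [0.59327495 0.02932113 0.02713637] [ 0.4 -0.1  0.1  0.1  0.2 -0.1 -0.2 -0.5 -0.9 -0.8  0.7  0.3 -0.6 -0.6
  0.8  0.7  0.2  0.2  1.   1.3 -0.7 -0.6 -0.9]
0.032 [0.59286526 0.0293098  0.02701405] [ 0.8  0.4  0.5  0.5 -0.2 -0.5 -0.7 -0.9 -0.9 -0.8  0.7  0.3 -0.6 -0.6
  0.8  0.7  0.2  0.2  1.   1.3 -0.7 -0.6 -0.9]
[0.58960272 0.14654164 0.083     ]
[np.float64(0.6326), np.float64(0.6232), np.float64(0.6334), np.float64(0.6237)]
```

```bash
cat >> h.py <<'E'
def rel(target, s=None):
    """world target TCP xyz -> tool-axes shift cm"""
    from scipy.spatial.transform import Rotation as Ro
    s=s or r.state(); R=Ro.from_euler('xyz',s['orientation']).as_matrix()
    return (R.T@(np.array(target)-s['eef_pos'])*100).round(2)
def twist_to(yaw,s=None):
    from scipy.spatial.transform import Rotation as Ro
    s=s or r.state(); R=Ro.from_euler('xyz',s['orientation']); T=Ro.from_euler('xyz',[np.pi,0,yaw])
    return (R.inv()*T).as_rotvec().round(3)
E
python3 - <<'E'
from h import *
s=r.state(); print(s['eef_pos'],onz('wrist',316,331,s['eef_pos'][2]-.0148))
print(rel([.5964,-.0876,.13]),twist_to(-1.544))
E
```

```text
[ 0.5402674  -0.03667538  0.27483706] [ 0.54034149 -0.03655652  0.26003706]
[ 5.09 -5.49 14.53] [-0.01   0.001 -0.03 ]
```

Emit:
send_rows --hand '[3.5,3.5,3.5,3.5,3.5]' --xyz '[[2,-2,3],[4,-4,6.5],[5.09,-5.49,10],[5.09,-5.49,13],[5.09,-5.49,14.5]]' --twist '[[0,0,0],[-0.01,0,-0.03],[-0.01,0,-0.03],[-0.01,0,-0.03],[-0.01,0,-0.03]]'

```text
time_s: 9.12
eef_pos: [0.5956, -0.0877, 0.1283]
orientation: [3.139, 0.001, -1.544]
force: [0.0, -0.6, -6.0]
grip_width: 0.497
```

```bash
python3 - <<'E'
from h import *
s=r.state(); print(s['eef_pos'],s['orientation'],rel([.5964,-.0876,.099]),twist_to(-1.544))
E
```

```text
[ 0.59562311 -0.0876728   0.1283388 ] [ 3.13875168e+00  1.10084736e-03 -1.54428651e+00] [-0.   -0.09  2.93] [ 0.003  0.001 -0.   ]
```

Emit:
send_rows --hand '[3.5,3.5,3.5,3.5,3.5]' --xyz '[[0,-0.09,1],[0,-0.09,2],[0,-0.09,2.6],[0,-0.09,2.9],[0,-0.09,3.0]]' --twist '[[0,0,0],[0,0,0],[0,0,0],[0,0,0],[0,0,0]]'

```text
time_s: 9.75
eef_pos: [0.5966, -0.0877, 0.0986]
orientation: [3.139, 0.001, -1.544]
force: [0.1, 0.3, -5.9]
grip_width: 0.5
```

```bash
python3 - <<'E'
from h import *
cv2.imwrite('pics/w5.png',capture('wrist'))
a=capture('side')
cv2.imwrite('pics/s5.png',cv2.resize(a[130:310,200:420],None,fx=3.5,fy=3.3,interpolation=cv2.INTER_CUBIC))
E
```

```text
(no output)
```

View pics/w5.png

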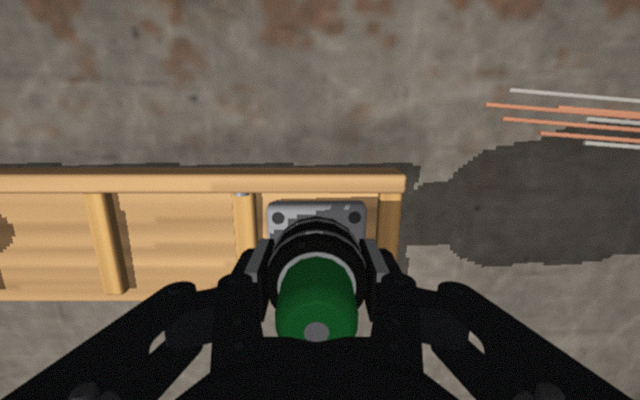

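View pics/s5.png

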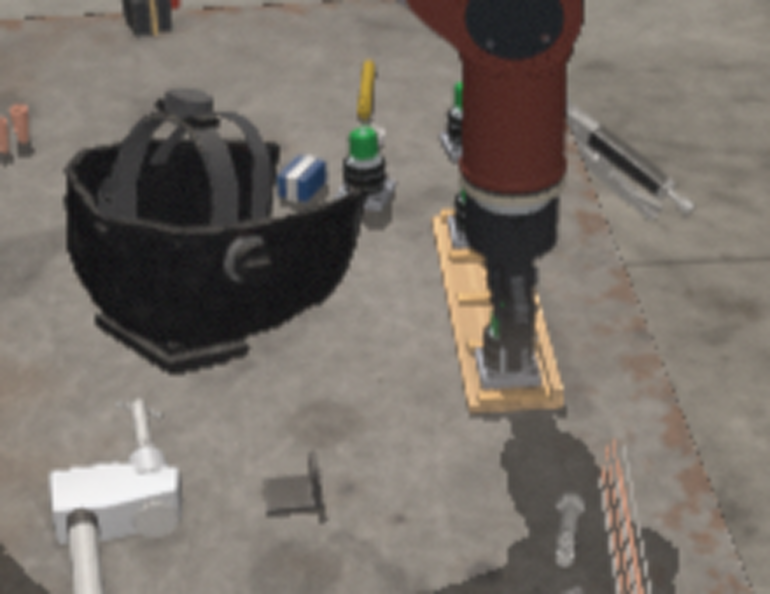

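Emit:
send_rows --hand '[3.5,3.5,3.5,5.6,5.6]' --xyz '[[0,0,0.1],[0,0,0.15],[0,0,0.15],[0,0,0.15],[0,0,0.1]]' --twist '[[0,0,0],[0,0,0],[0,0,0],[0,0,0],[0,0,0]]'

```text
time_s: 10.48
eef_pos: [0.597, -0.0877, 0.098]
orientation: [3.14, 0.001, -1.544]
force: [0.7, -0.5, -0.6]
grip_width: 0.653
```

Emit:
send_rows --hand '[5.6,5.6,5.6,5.6,5.6]' --xyz '[[0,0,-0.2],[0,0,-2],[0,0,-5],[0,0,-10],[0,0,-16]]' --twist '[[0,0,0],[0,0,0],[0,0,0],[0,0,0],[0,0,0]]'

```text
time_s: 11.1
eef_pos: [0.5968, -0.0878, 0.2603]
orientation: [3.14, 0.001, -1.544]
force: [0.9, 0.1, -0.3]
grip_width: 0.657
```

```bash
python3 - <<'E'
from h import *
s=r.state()
# view pose for roller_1 (.48,.255) and roller_3 (.592,.348): camera +x side
print(s['joints'],rel([.50,.23,.30]))
cv2.imwrite('pics/w6.png',capture('wrist'))
E
```

```text
[-0.08502255  0.26584565  0.18947507  1.64944091 -0.05320306  1.23313543
 -1.42874194] [-32.03   8.84  -3.93]
```

View pics/w6.png

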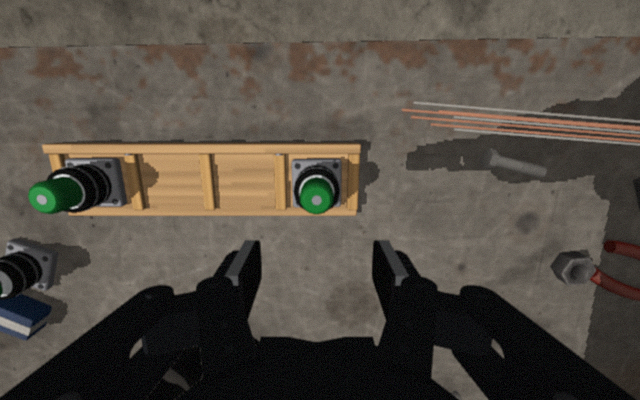

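```bash
python3 - <<'E'
from h import *
print(rel([.45,.29,.30]),twist_to(-1.571))
E
```

```text
[-38.22  13.95  -3.15] [-0.01   0.     0.026]
```

Emit:
send_rows --hand '[5.6,5.6,5.6,5.6,5.6]' --xyz '[[-5,1.0,-2],[-10.5,2.5,-3.15],[-16,5,-3.15],[-21.5,7.5,-3.15],[-27,9.5,-3.15]]' --twist '[[-0.01,0,0],[-0.01,0,0],[-0.01,0,0.026],[-0.01,0,0.026],[-0.01,0,0.026]]'

```text
time_s: 11.78
eef_pos: [0.4963, 0.1805, 0.3019]
orientation: [-3.139, 0.001, -1.571]
force: [0.7, 0.8, 0.3]
grip_width: 0.658
```

Emit:
send_rows --hand '[5.6,5.6,5.6,5.6,5.6]' --xyz '[[-5,2,0],[-10,4,0],[-11.2,4.4,0],[-11.2,4.4,0],[-11.2,4.4,0]]' --twist '[[0,0,0],[0,0,0],[0,0,0],[0,0,0],[0,0,0]]'

```text
time_s: 12.4
eef_pos: [0.4533, 0.2908, 0.3023]
orientation: [-3.139, 0.001, -1.573]
force: [-0.2, 0.1, -0.2]
grip_width: 0.656
```

```bash
python3 - <<'E'
from h import *
import pickle
s=r.state(); print(s['eef_pos'],s['orientation'])
p=camera_params('wrist'); im=capture('wrist'); cv2.imwrite('pics/w7.png',im); pickle.dump(p,open('p7.pkl','wb'))
for u,v in [(0,0)]: pass
E
```

```text
[0.45334055 0.29079281 0.30226726] [-3.13854123e+00  5.68089311e-04 -1.57349793e+00]
```

View pics/w7.png

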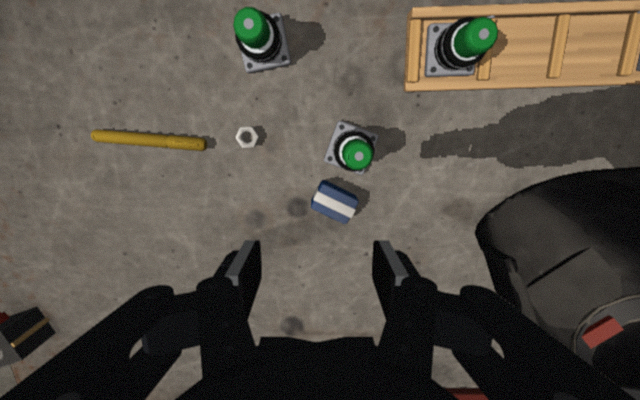

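```bash
python3 - <<'E'
import cv2
a=cv2.imread('pics/w7.png')
cv2.imwrite('pics/w7a.png',cv2.resize(a[100:235,290:430],None,fx=5,fy=4.4*5/4.4,interpolation=cv2.INTER_CUBIC)[:600])
cv2.imwrite('pics/w7b.png',cv2.resize(a[0:110,200:340],None,fx=5,fy=5,interpolation=cv2.INTER_CUBIC))
E
```

View pics/w7a.png

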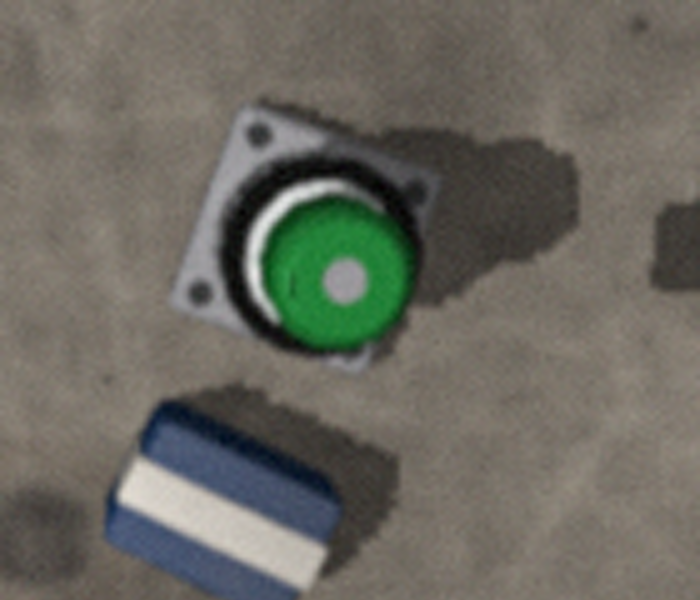

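View pics/w7b.png

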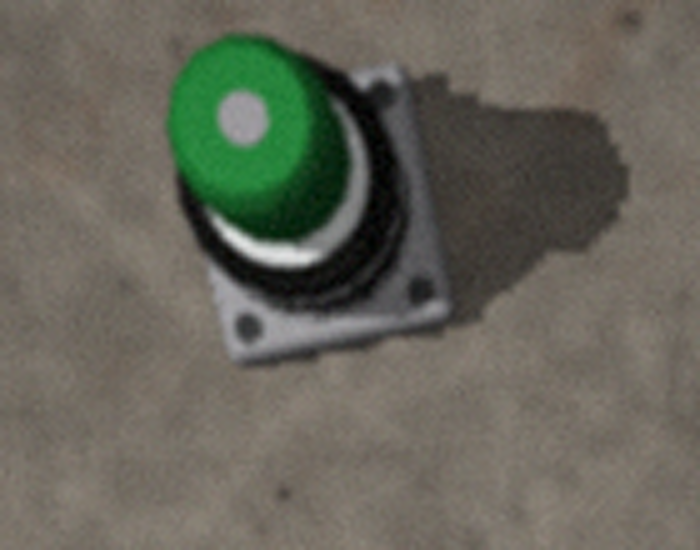

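```bash
python3 - <<'E'
from h import *
import pickle
p=pickle.load(open('p7.pkl','rb'))
def g(off,pts,z): return np.array([onz('wrist',off[0]+x/5,off[1]+y/5,z,p)[:2] for x,y in pts])
def an(d): return np.degrees(np.arctan2(d[1],d[0]))%90
for off,holes,cor,nut in [((290,100),[(200,291),(259,133),(415,192)],[(172,298),(248,105),(437,178)],(345,281)),((200,0),[(249,325),(421,291),(380,93)],[(232,352),(452,305),(403,68)],(243,118))]:
    for P in (g(off,holes,.012),g(off,cor,.012)):
        print('centre',(P[0]+P[2])/2,'ang',an(P[1]-P[0]),an(P[2]-P[1]),np.linalg.norm(P[1]-P[0]),np.linalg.norm(P[2]-P[1]))
    print('nut',g(off,[nut],.081),g(off,[nut],.085))
# magnet
print(g((290,100),[(170,402),(340,490),(130,455)],.03))
print(rel([.479,.255,.2]))
E
```

```text
centre [0.48499225 0.24986942] ang 70.02038536917148 69.85532727247802 0.039000995304709137 0.03927356251829161
centre [0.48576583 0.25071293] ang 68.76958573219554 69.54239160199276 0.047859680123156466 0.047531768513344355
nut [[0.4846244  0.25002843]] [[0.48513876 0.25058446]]
centre [0.5990373  0.34915831] ang 10.097356536863913 11.033942114966337 0.03876189787434737 0.03934995335529179
centre [0.59862624 0.34868852] ang 10.936805183323287 11.290508354985777 0.049904328351912976 0.047063171126675026
nut [[0.59887926 0.34932088]] [[0.5978242  0.34851301]]
[[0.45019173 0.28242484]
 [0.42902819 0.24234546]
 [0.43757548 0.29171151]]
[ 3.57 -2.55 10.22]
```

```bash
python3 - <<'E'
from h import *
print(rel([.485,.25,.17]),twist_to(-1.923))
E
```

```text
[ 4.07 -3.14 13.23] [-0.003  0.001  0.349]
```

Emit:
send_rows --hand '[0,0,0,0,0]' --xyz '[[2,-1.5,2],[4.07,-3.14,4.5],[4.07,-3.14,8],[4.07,-3.14,11.5],[4.07,-3.14,12.8]]' --twist '[[0,0,0.17],[0,0,0.349],[0,0,0.349],[0,0,0.349],[0,0,0.349]]'

```text
time_s: 13.08
eef_pos: [0.4847, 0.2482, 0.1725]
orientation: [-3.141, -0.001, -1.925]
force: [0.2, 0.2, 0.5]
grip_width: 0.0
```

```bash
python3 - <<'E'
from h import *
print(r.state()['orientation'],rel([.485,.25,.162]),twist_to(-1.923))
cv2.imwrite('pics/w8.png',capture('wrist'))
E
```

```text
[-3.14069529e+00 -1.03401080e-03 -1.92491932e+00] [-0.18  0.04  1.05] [-0.001 -0.001 -0.002]
```

View pics/w8.png

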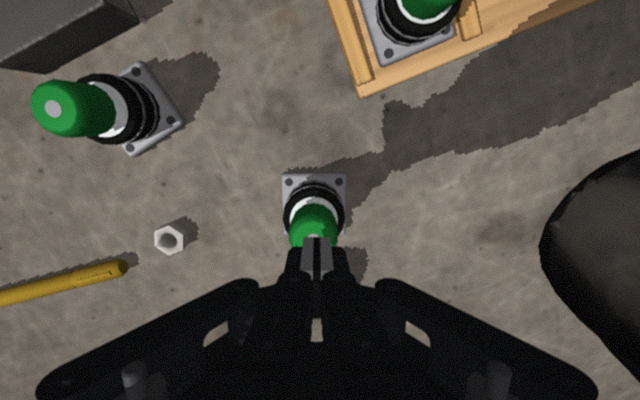

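Emit:
send_rows --hand '[0,0,0,0,0]' --xyz '[[-0.18,0.04,0.5],[-0.18,0.04,1.1],[-0.18,0.04,1.4],[-0.18,0.04,1.7],[-0.18,0.04,2.0]]' --twist '[[0,0,0],[0,0,0],[0,0,0],[0,0,0],[0,0,0]]'

```text
time_s: 13.75
eef_pos: [0.4851, 0.2505, 0.1527]
orientation: [-3.14, -0.001, -1.924]
force: [-4.4, -2.6, 13.0]
grip_width: -0.002
```

Emit:
send_rows --hand '[0,0,0,0,0]' --xyz '[[0,0,0.2],[0,0,0.4],[0,0,0.6],[0,0,0.8],[0,0,0.8]]' --twist '[[0,0,0],[0,0,0],[0,0,0],[0,0,0],[0,0,0]]'

```text
time_s: 14.38
eef_pos: [0.4851, 0.2505, 0.1457]
orientation: [-3.14, -0.0, -1.924]
force: [-5.2, -2.5, 10.8]
grip_width: -0.005
```

Emit:
send_rows --hand '[0,0,0,0,0]' --xyz '[[0,0,0.1],[0,0,0.15],[0,0,0.2],[0,0,0.25],[0,0,0.25]]' --twist '[[0,0,0],[0,0,0],[0,0,0],[0,0,0],[0,0,0]]'

```text
time_s: 15.0
eef_pos: [0.4853, 0.2506, 0.1456]
orientation: [-3.14, 0.0, -1.925]
force: [-9.7, -6.0, 23.7]
grip_width: 0.003
```

Emit:
send_rows --hand '[0,7,7,7,7]' --xyz '[[0,0,-2],[0,0,-2.5],[0,0,-2.5],[0,0,-1.5],[0,0,0.5]]' --twist '[[0,0,0],[0,0,0],[0,0,0],[0,0,0],[0,0,0]]'

```text
time_s: 15.62
eef_pos: [0.4853, 0.2506, 0.1395]
orientation: [-3.14, 0.0, -1.925]
force: [0.3, -0.5, -0.6]
grip_width: 0.821
```

Emit:
send_rows --hand '[7,7,7,3.5,3.5]' --xyz '[[0,0,2],[0,0,4],[0,0,5.2],[0,0,5.2],[0,0,5.2]]' --twist '[[0,0,0],[0,0,0],[0,0,0],[0,0,0],[0,0,0]]'

```text
time_s: 16.25
eef_pos: [0.4854, 0.2505, 0.0878]
orientation: [-3.14, 0.0, -1.925]
force: [0.3, 0.1, -5.2]
grip_width: 0.5
```

Emit:
send_rows --hand '[3.5,3.5,3.5,3.5,3.5]' --xyz '[[0,0,0],[0,0,0],[0,0,0],[0,0,-0.5],[0,0,-1.5]]' --twist '[[0,0,0],[0,0,0],[0,0,0],[0,0,0],[0,0,0]]'

```text
time_s: 16.88
eef_pos: [0.4852, 0.2504, 0.103]
orientation: [-3.14, -0.0, -1.925]
force: [-0.4, -0.1, -5.1]
grip_width: 0.499
```

```bash
python3 - <<'E'
from h import *
s=r.state(); print(s['eef_pos'],rel([.585,.04,.2]), rel([.5943,-.0097,.15]),twist_to(-1.544))
cv2.imwrite('pics/w9.png',capture('wrist'))
E
```

```text
[0.48519465 0.25037491 0.10304225] [ 16.28 -16.67  -9.67] [ 20.62 -19.25  -4.66] [-0.001 -0.001 -0.381]
```

View pics/w9.png

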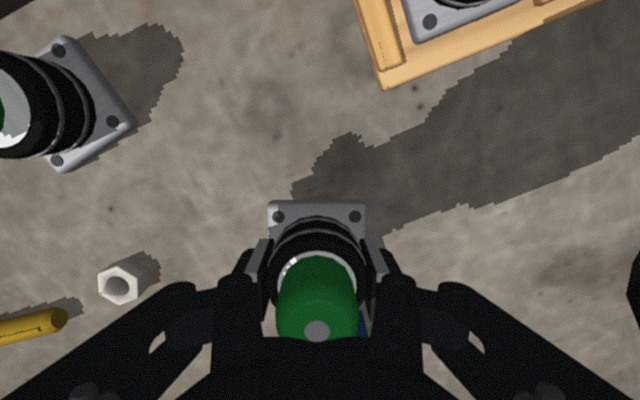

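Emit:
send_rows --hand '[3.5,3.5,3.5,3.5,3.5]' --xyz '[[0,-1,-5.5],[2.5,-4.5,-9.7],[7,-8.5,-10.5],[11.5,-12.5,-10.5],[16,-16,-10.5]]' --twist '[[0,0,0],[0,0,-0.1],[0,0,-0.2],[0,0,-0.3],[0,0,-0.38]]'

```text
time_s: 17.55
eef_pos: [0.581, 0.0433, 0.2109]
orientation: [-3.137, 0.0, -1.542]
force: [0.5, -0.1, -5.5]
grip_width: 0.497
```

```bash
python3 - <<'E'
from h import *
s=r.state(); print(s['eef_pos'],s['orientation'],rel([.5943,-.0097,.13]),twist_to(-1.544))
E
```

```text
[0.58102326 0.0433018  0.21094109] [-3.13660659e+00  4.78803503e-04 -1.54192925e+00] [ 5.34 -1.13  8.1 ] [-0.005  0.     0.002]
```

Emit:
send_rows --hand '[3.5,3.5,3.5,3.5,3.5]' --xyz '[[3,-0.6,1],[5.34,-1.13,3],[5.34,-1.13,5.5],[5.34,-1.13,7.5],[5.34,-1.13,8.1]]' --twist '[[-0.005,0,0],[-0.005,0,0],[-0.005,0,0],[-0.005,0,0],[-0.005,0,0]]'

```text
time_s: 18.18
eef_pos: [0.5936, -0.0097, 0.129]
orientation: [3.14, 0.001, -1.542]
force: [-1.0, 0.5, -5.4]
grip_width: 0.504
```

```bash
python3 - <<'E'
from h import *
s=r.state(); print(s['eef_pos'],s['orientation'],rel([.5943,-.0097,.098]),twist_to(-1.544))
cv2.imwrite('pics/w10.png',capture('wrist'))
E
```

```text
[ 0.59362316 -0.00968442  0.12904383] [ 3.13975398e+00  5.11269820e-04 -1.54191671e+00] [ 0.01 -0.07  3.1 ] [0.002 0.001 0.002]
```

View pics/w10.png

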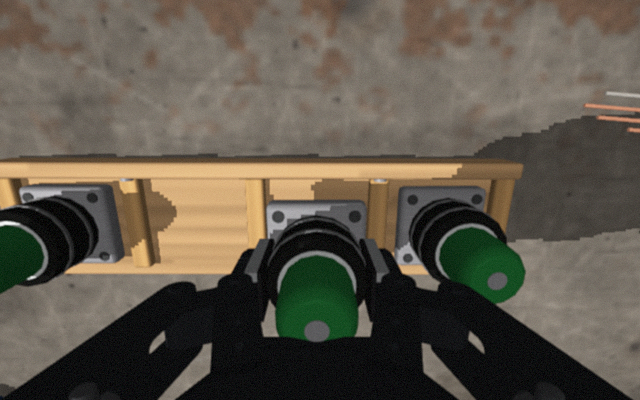

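Emit:
send_rows --hand '[3.5,3.5,3.5,3.5,3.5]' --xyz '[[0,-0.07,1],[0,-0.07,2],[0,-0.07,2.7],[0,-0.07,3.05],[0,-0.07,3.17]]' --twist '[[0,0,0],[0,0,0],[0,0,0],[0,0,0],[0,0,0]]'

```text
time_s: 18.85
eef_pos: [0.5942, -0.0096, 0.0976]
orientation: [3.139, 0.0, -1.542]
force: [-6.8, 0.7, 5.9]
grip_width: 0.498
```

Emit:
send_rows --hand '[3.5,5.6,5.6,5.6,5.6]' --xyz '[[0,0,0.04],[0,0,0.04],[0,0,0.04],[0,0,-1],[0,0,-4]]' --twist '[[0,0,0],[0,0,0],[0,0,0],[0,0,0],[0,0,0]]'

```text
time_s: 19.48
eef_pos: [0.5937, -0.0096, 0.1375]
orientation: [3.137, 0.0, -1.542]
force: [0.8, 0.4, 0.3]
grip_width: 0.657
```

```bash
python3 - <<'E'
from h import *
s=r.state(); print(s['eef_pos'],s['orientation'],rel([.58,.34,.25]),twist_to(-1.571))
cv2.imwrite('pics/w11.png',capture('wrist'))
E
```

```text
[ 0.59368826 -0.00962308  0.13750676] [ 3.13730159e+00  4.18508845e-04 -1.54173484e+00] [-34.99   0.4  -11.23] [0.004 0.    0.029]
```

View pics/w11.png

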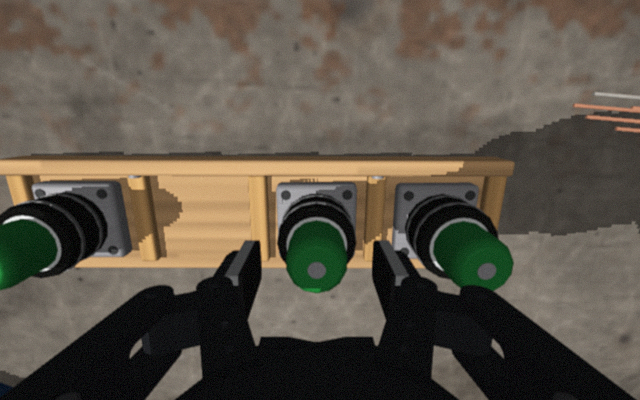

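Emit:
send_rows --hand '[5.6,5.6,5.6,5.6,5.6]' --xyz '[[0,0,-5],[-4,0.5,-9],[-9.5,1,-11.5],[-15.5,1.5,-13.2],[-21.5,2,-13.2]]' --twist '[[0,0,0],[0,0,0],[0,0,0],[0,0,0],[0,0,0]]'

```text
time_s: 20.15
eef_pos: [0.57, 0.2065, 0.2779]
orientation: [-3.134, 0.002, -1.543]
force: [1.0, 0.4, -0.6]
grip_width: 0.658
```

Emit:
send_rows --hand '[5.6,5.6,5.6,5.6,5.6]' --xyz '[[-6,0.3,0],[-12,0.6,0],[-13.4,0.6,0],[-13.4,0.6,0],[-13.4,0.6,0]]' --twist '[[0,0,-0.05],[0,0,-0.1],[0,0,-0.154],[0,0,-0.154],[0,0,-0.154]]'

```text
time_s: 20.78
eef_pos: [0.5612, 0.3381, 0.2785]
orientation: [-3.134, 0.0, -1.392]
force: [-0.2, -0.4, -0.3]
grip_width: 0.655
```

```bash
python3 - <<'E'
from h import *
import pickle
s=r.state(); print(s['eef_pos'],s['orientation'])
p=camera_params('wrist'); im=capture('wrist'); cv2.imwrite('pics/w12.png',im); pickle.dump(p,open('p12.pkl','wb'))
cv2.imwrite('pics/w12a.png',cv2.resize(im[70:230,250:400],None,fx=3.7,fy=3.7,interpolation=cv2.INTER_CUBIC))
E
```

```text
[0.56119485 0.33810211 0.27847426] [-3.13363291e+00  1.74176064e-04 -1.39227648e+00]
```

View pics/w12.png

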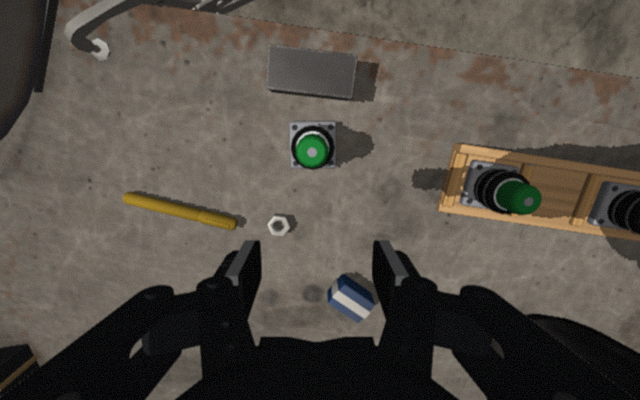

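View pics/w12a.png

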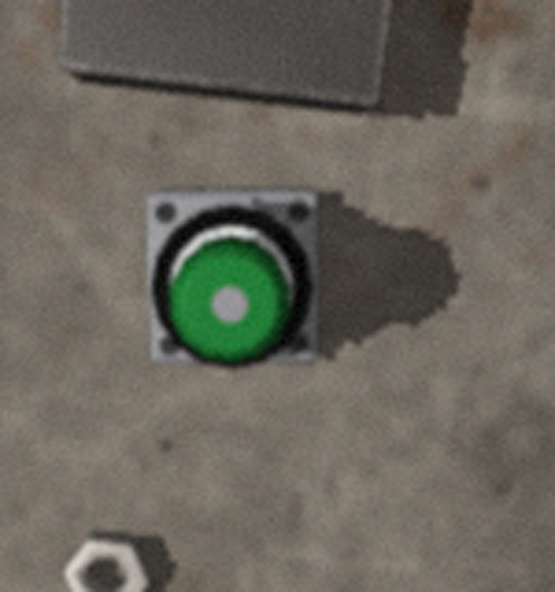

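```bash
python3 - <<'E'
from h import *
import pickle
p=pickle.load(open('p12.pkl','rb'))
f=lambda L:[(250+x/3.7,70+y/3.7) for x,y in L]
print(foot(f([(147,193),(321,190),(319,360),(150,362)]),p))
print([onz('wrist',*f([(230,305)])[0],z,p).round(4) for z in(.081,.085)])
c=[.599,.3485,.17]
print(rel(c),twist_to(-1.39))
E
```

```text
(array([0.599 , 0.3487]), array([11.2, 10.6, 11. , 10. ]), [np.float64(0.0509), np.float64(0.05), np.float64(0.0514), np.float64(0.0498)])
[array([0.5986, 0.3489, 0.081 ]), array([0.5991, 0.3489, 0.085 ])]
[-0.36 -3.82 10.88] [-0.008  0.    -0.002]
```

Emit:
send_rows --hand '[0,0,0,0,0]' --xyz '[[-0.36,-2,2],[-0.36,-3.82,4.5],[-0.36,-3.82,8],[-0.36,-3.82,10],[-0.36,-3.82,10.8]]' --twist '[[-0.008,0,0],[-0.008,0,0],[-0.008,0,0],[-0.008,0,0],[-0.008,0,0]]'

```text
time_s: 21.45
eef_pos: [0.599, 0.3474, 0.17]
orientation: [3.14, -0.0, -1.394]
force: [-0.2, 0.2, -0.2]
grip_width: 0.003
```

```bash
python3 - <<'E'
from h import *
s=r.state();print(s['eef_pos'],s['orientation'],rel([.599,.3487,.162]),twist_to(-1.388))
cv2.imwrite('pics/w13.png',capture('wrist'))
E
```

```text
[0.59896439 0.34744058 0.16998625] [ 3.14045625e+00 -4.79456362e-04 -1.39371577e+00] [-0.12 -0.03  0.8 ] [ 0.001 -0.    -0.006]
```

View pics/w13.png

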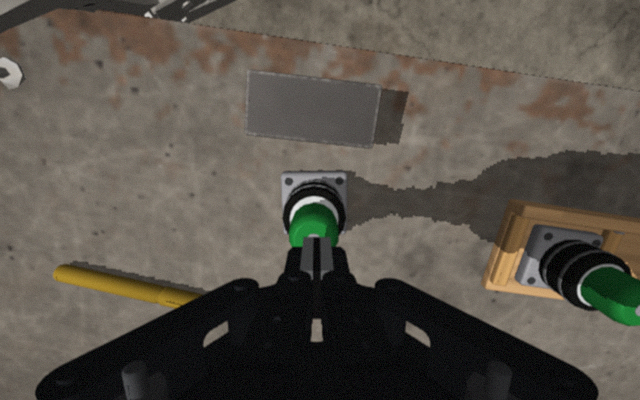

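Emit:
send_rows --hand '[0,0,0,0,0]' --xyz '[[-0.12,0,0.5],[-0.12,0,0.9],[-0.12,0,1.2],[-0.12,0,1.5],[-0.12,0,1.8]]' --twist '[[0,0,-0.006],[0,0,-0.006],[0,0,-0.006],[0,0,-0.006],[0,0,-0.006]]'

```text
time_s: 22.12
eef_pos: [0.5989, 0.349, 0.1529]
orientation: [3.141, 0.0, -1.387]
force: [-4.1, -3.1, 11.6]
grip_width: 0.001
```

Emit:
send_rows --hand '[0,0,0,0,0]' --xyz '[[0,0,0.2],[0,0,0.4],[0,0,0.6],[0,0,0.75],[0,0,0.75]]' --twist '[[0,0,0],[0,0,0],[0,0,0],[0,0,0],[0,0,0]]'

```text
time_s: 22.75
eef_pos: [0.5989, 0.3491, 0.1469]
orientation: [-3.141, 0.0, -1.387]
force: [-3.7, -3.0, 10.7]
grip_width: -0.0
```

Emit:
send_rows --hand '[0,0,0,0,0]' --xyz '[[0,0,0.1],[0,0,0.15],[0,0,0.2],[0,0,0.25],[0,0,0.25]]' --twist '[[0,0,0],[0,0,0],[0,0,0],[0,0,0],[0,0,0]]'

```text
time_s: 23.38
eef_pos: [0.599, 0.3491, 0.146]
orientation: [-3.141, 0.0, -1.388]
force: [-4.6, -3.2, 11.2]
grip_width: 0.0
```

Emit:
send_rows --hand '[0,0,0,0,0]' --xyz '[[0,0,0.1],[0,0,0.2],[0,0,0.25],[0,0,0.3],[0,0,0.3]]' --twist '[[0,0,0],[0,0,0],[0,0,0],[0,0,0],[0,0,0]]'

```text
time_s: 24.0
eef_pos: [0.5992, 0.3492, 0.1459]
orientation: [-3.139, 0.001, -1.388]
force: [-8.0, -5.1, 19.5]
grip_width: 0.002
```

Home at 0.1459 (19.5 N, over the 13 N slip limit). Grasp it.

Emit:
send_rows --hand '[0,7,7,7,7]' --xyz '[[0,0,-2],[0,0,-2.5],[0,0,-2.5],[0,0,-1.5],[0,0,0.5]]' --twist '[[0,0,0],[0,0,0],[0,0,0],[0,0,0],[0,0,0]]'

```text
time_s: 24.62
eef_pos: [0.5992, 0.3492, 0.1395]
orientation: [-3.139, 0.001, -1.388]
force: [-0.2, -0.6, -0.8]
grip_width: 0.817
```

Emit:
send_rows --hand '[7,7,7,3.5,3.5]' --xyz '[[0,0,2],[0,0,4],[0,0,5.2],[0,0,5.2],[0,0,5.2]]' --twist '[[0,0,0],[0,0,0],[0,0,0],[0,0,0],[0,0,0]]'

```text
time_s: 25.25
eef_pos: [0.5997, 0.3494, 0.0881]
orientation: [-3.139, 0.001, -1.388]
force: [0.5, -0.0, -3.6]
grip_width: 0.499
```

Emit:
send_rows --hand '[3.5,3.5,3.5,3.5,3.5]' --xyz '[[0,0,0],[0,0,0],[0,0,0],[0,0,-0.5],[0,0,-1.5]]' --twist '[[0,0,0],[0,0,0],[0,0,0],[0,0,0],[0,0,0]]'

```text
time_s: 25.88
eef_pos: [0.5994, 0.3492, 0.1033]
orientation: [-3.139, 0.001, -1.388]
force: [0.2, 0.2, -4.9]
grip_width: 0.497
```

```bash
python3 - <<'E'
from h import *
s=r.state(); print(s['eef_pos'],rel([.5922,.0683,.2]),twist_to(-1.544))
cv2.imwrite('pics/w14.png',capture('wrist'))
E
```

```text
[0.59940383 0.34921909 0.10327721] [27.49  5.8  -9.7 ] [-0.002  0.001  0.156]
```

View pics/w14.png

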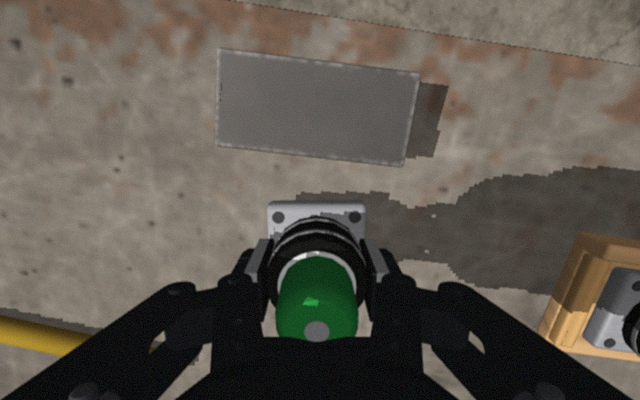

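Emit:
send_rows --hand '[3.5,3.5,3.5,3.5,3.5]' --xyz '[[0,0,-5.5],[3,0.6,-10.5],[8.5,1.8,-11.5],[14.5,3,-11.5],[20.5,4.3,-11.5]]' --twist '[[0,0,0],[0,0,0.04],[0,0,0.08],[0,0,0.12],[0,0,0.156]]'

```text
time_s: 26.55
eef_pos: [0.5947, 0.1382, 0.221]
orientation: [-3.135, 0.003, -1.545]
force: [1.5, -0.2, -4.2]
grip_width: 0.501
```

```bash
python3 - <<'E'
from h import *
s=r.state(); print(s['eef_pos'],s['orientation'],rel([.5922,.0683,.14]),twist_to(-1.544))
E
```

```text
[0.59471613 0.13822339 0.22096975] [-3.13514996e+00  2.83381239e-03 -1.54486251e+00] [7.01 0.48 8.07] [-0.006  0.003 -0.001]
```

Emit:
send_rows --hand '[3.5,3.5,3.5,3.5,3.5]' --xyz '[[4,0.2,0],[7.01,0.48,1],[7.01,0.48,4],[7.01,0.48,7],[7.01,0.48,8.1]]' --twist '[[-0.006,0.003,0],[-0.006,0.003,0],[-0.006,0.003,0],[-0.006,0.003,0],[-0.006,0.003,0]]'

```text
time_s: 27.18
eef_pos: [0.5915, 0.0682, 0.1386]
orientation: [3.14, -0.0, -1.545]
force: [-0.4, 0.5, -4.6]
grip_width: 0.501
```

```bash
python3 - <<'E'
from h import *
s=r.state(); print(s['eef_pos'],s['orientation'],rel([.5922,.0683,.098]),twist_to(-1.544))
cv2.imwrite('pics/w15.png',capture('wrist'))
E
```

```text
[0.59150818 0.06819428 0.13861649] [ 3.14013602e+00 -3.58055766e-04 -1.54483309e+00] [-0.01 -0.08  4.06] [ 0.001 -0.    -0.001]
```

View pics/w15.png

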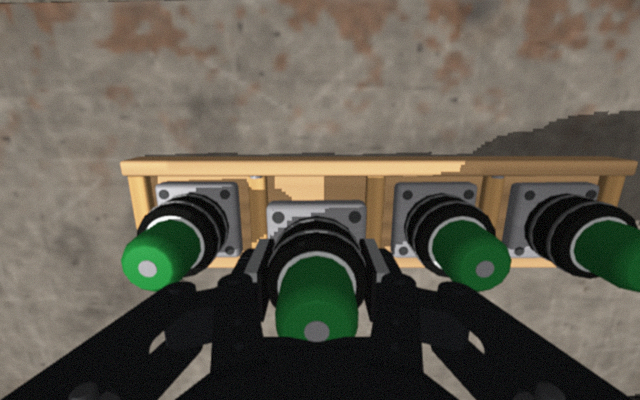

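Emit:
send_rows --hand '[3.5,3.5,3.5,3.5,3.5]' --xyz '[[0,-0.08,1.3],[0,-0.08,2.6],[0,-0.08,3.5],[0,-0.08,4.0],[0,-0.08,4.1]]' --twist '[[0,0,0],[0,0,0],[0,0,0],[0,0,0],[0,0,0]]'

```text
time_s: 27.85
eef_pos: [0.5919, 0.0682, 0.0977]
orientation: [3.139, -0.001, -1.545]
force: [-8.3, -0.6, 10.7]
grip_width: 0.504
```

Emit:
send_rows --hand '[3.5,5.6,5.6,5.6,5.6]' --xyz '[[0,0,0.04],[0,0,0.04],[0,0,0.04],[0,0,-1],[0,0,-4]]' --twist '[[0,0,0],[0,0,0],[0,0,0],[0,0,0],[0,0,0]]'

```text
time_s: 28.48
eef_pos: [0.5913, 0.0681, 0.1374]
orientation: [3.137, -0.001, -1.545]
force: [0.1, 1.0, 1.3]
grip_width: 0.658
```

Emit:
send_rows --hand '[5.6,5.6,5.6,5.6,5.6]' --xyz '[[1,0.5,-5],[3,1.5,-10],[5,3,-14],[6,4,-16],[6,4,-16]]' --twist '[[0,0,0],[0,0,0],[0,0,0],[0,0,0],[0,0,0]]'

```text
time_s: 29.1
eef_pos: [0.5539, 0.0068, 0.2992]
orientation: [3.139, -0.001, -1.546]
force: [0.6, 0.3, -0.6]
grip_width: 0.656
```

```bash
python3 - <<'E'
from h import *
import pickle
s=r.state(); print(s['eef_pos'],s['orientation'])
p=camera_params('wrist'); im=capture('wrist'); cv2.imwrite('pics/w16.png',im); pickle.dump(p,open('p16.pkl','wb'))
cv2.imwrite('pics/w16a.png',cv2.resize(im[90:235,100:410],None,fx=2.58,fy=2.58,interpolation=cv2.INTER_CUBIC)[:, :800])
a=capture('side')
cv2.imwrite('pics/s16.png',cv2.resize(a[130:310,200:420],None,fx=3.5,fy=3.3,interpolation=cv2.INTER_CUBIC))
a=capture('scene')
cv2.imwrite('pics/c16.png',cv2.resize(a[150:320,200:450],None,fx=3.2,fy=3.2,interpolation=cv2.INTER_CUBIC))
E
```

```text
[0.5538744  0.00678303 0.29920407] [ 3.13945964e+00 -6.60812041e-04 -1.54581960e+00]
```

View pics/w16a.png

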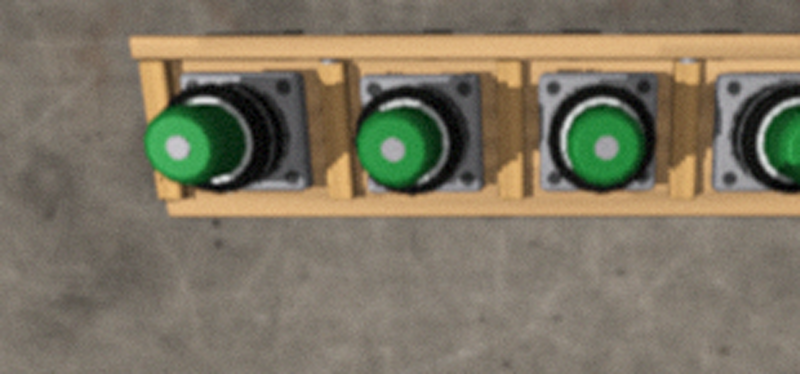

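View pics/s16.png

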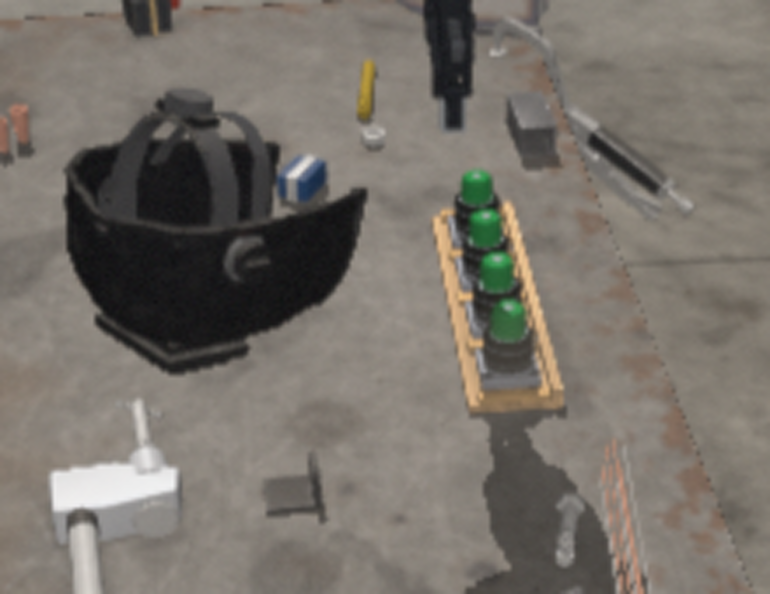

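View pics/c16.png

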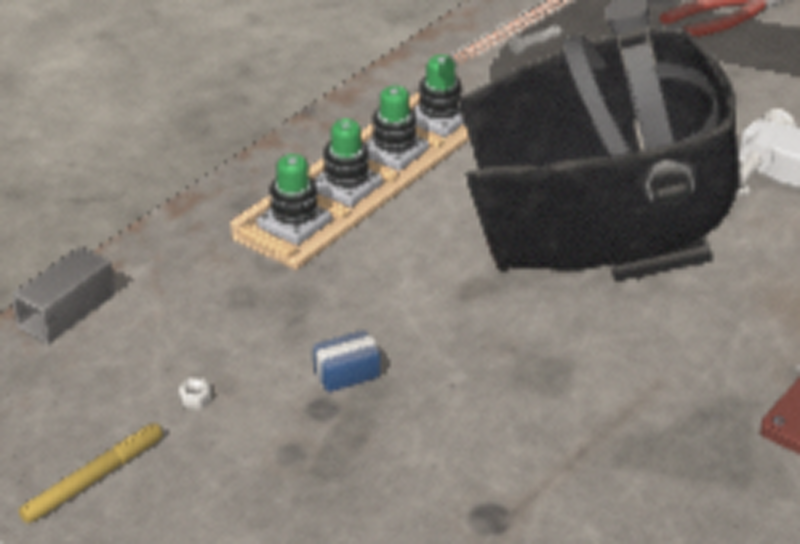

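```bash
python3 - <<'E'
from h import *
import pickle
p=pickle.load(open('p16.pkl','rb')); im=cv2.imread('pics/w16.png')
hsv=cv2.cvtColor(im,cv2.COLOR_BGR2HSV); m=cv2.inRange(hsv,(0,0,130),(180,60,255))
g=cv2.dilate(cv2.inRange(hsv,(45,100,60),(75,255,255)),np.ones((5,5)))
n,l,st,ce=cv2.connectedComponentsWithStats(m&g)
c0=np.array([.5933,.0293]);y=.0271;R=np.array([[np.cos(y),np.sin(y)],[-np.sin(y),np.cos(y)]])
for i in range(1,n):
    if st[i,4]>25: 
        w=onz('wrist',*ce[i],.083,p); print(st[i,4],ce[i].round(1),w.round(4),(R@(w[:2]-c0)).round(4))
s=im[150:175]; 
E
```

```text
73 [323.5 137.3] [0.6025 0.0015 0.083 ] [ 0.0084 -0.0281]
75 [400.  140.1] [ 0.6018 -0.0699  0.083 ] [ 0.0058 -0.0994]
50 [168.4 147. ] [0.5898 0.1468 0.083 ] [-0.0003  0.1175]
51 [251.9 147.4] [0.5914 0.0684 0.083 ] [-0.0008  0.0391]
48 [334.8 146.9] [ 0.594  -0.0093  0.083 ] [-0.0004 -0.0386]
45 [417.9 146.3] [ 0.5965 -0.0872  0.083 ] [ 0.     -0.1166]
```

```bash
python3 - <<'E'
from rig import r
r.hand_in(); print(r.state()['time_s'])
E
```

```text
the job is handed in; nothing more can be done
the job is handed in; nothing more can be done
```

I pressed all three push nuts home, stood the units in the three empty stalls, and handed the job in at about 29 s of the 72 s. The hand-in gives no verdict, so what follows rests on my own checks.

- **Nuts:** I pressed each one with the closed fingertips until the force rose well above the 10–13 N grip. It reached 19.5 to 23.7 N, with the tool stopping at the same height each time (0.1456 to 0.1459 m), which matches the home position. I did not measure the nut heights separately with a camera.
- **Placing:** roller_2 is in stall_c, roller_1 in stall_b and roller_3 in stall_a. In the last wrist picture, the nut tops lie within about 1 mm of the stall centres, in line with the finished unit. The feet look square to the rack.
- **Bystanders:** In the last side and scene pictures, the magnet block, bracket, tube offcut, M16 nut, bolt and marker look unmoved, judged by eye. The M24 nut can't be made out in those views; the arm worked away from it. The gripper was clear of everything at the end.
- **One disagreement:** My first rough reading of the rack position was about 4 to 7 mm off in x. A later, closer fit had errors of about 1 mm or less and agreed with where the finished unit stands, so I used that one.

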